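Gauge the brass measure, then hold it level over the balance

ROBOT

A 6-joint arm with a two-finger parallel gripper is mounted at the origin on the work surface. World frame = base frame: x ahead of the robot, y to its left, z up, the work surface at z = 0. Lengths are in m, angles in rad, forces in N, time in s.
With the tool pointing down it reaches from about 0.375 to 0.9 m from the base axis. Payload 3.1 kg.
Tool frame: the origin (TCP) lies midway between the tips of the shut fingers; the grasp point (between the pads) lies 19 mm behind it; z points along the fingers, x is the direction in which the jaws open and shut, and the axes are right-handed (so a half turn about z gives the same grasp; the last joint's range is limited). The gripper opens to 87 mm and grips with 3 to 60 N. Pads are 19 mm wide; open, the fingers measure 117 mm over their backs; the gripper's body (75 mm by 190 mm) begins 51 mm behind the grasp point.
Start: joints at [-1.355, 0.527, 1.433, -0, 1.181, -0.178], TCP at [0.24, -0.577, 0.223] pointing down, gripper open.
Joint ranges: [-3.08, 3.08], [-0.75, 2.2], [0.22, 2.44], [-1.43, 4.57], [0, 2.65], [-2.85, 2.85]. Speed limits (rad/s): [2.79, 2.79, 3.14, 3.14, 3.14, 3.14].

INTERFACE

Orientations are given as a unit quaternion [x, y, z, w].
In Python, from rig import * gives the robot as it stands.
- The arm moves only by the tool drive_tool, never from a script. Its argument "plan" is a list of rows, each an object with "offset": the shift along the tool's x, y, z in cm, a list of three; "delta_rot": the turn, a rotation vector about the tool's x, y, z in degrees, a list of three; "jaw": the finger opening in cm, from 0 to 8.7. In form: [{"offset": [dx, dy, dz], "delta_rot": [wx, wy, wz], "jaw": jaw}, ...]. A call has exactly 8 rows; each row is the pose to reach, as a shift and turn from the pose commanded when the call began, along the tool's axes at that moment; what a row does not reach only later rows make up. A row lasts 1/12 s, in which the tool goes at most 41.7 mm and 7.16 degrees, less where a joint would pass 70% of its speed; a pose out of reach is approached as far as the arm can. A call with a gripper value outside its range is refused whole. The fingers move at their own pace and stop on an object; "squeeze" is the grip in N (left out, the last holds). Time passes only in rows, so rows that repeat a pose let the fingers close, or fill a call up. It gives the time, the measured TCP pose, the force and the opening at its end, in the units of the state.
- get_obs(): the state, without advancing time (a new reading comes with each control period).
- camera(name): name is "scene" or "top"; returns the picture (480x640x3 uint8, red, green, blue); there is no depth.
- calibration(name): a dict with "K" (3x3 intrinsics, pixels), "pose" (4x4, takes a point from camera to world coordinates). Camera axes: x right, y down, z forward; pixel columns grow to the right and rows downward; lengths in m; the calibration is good to about 2 mm. A picture is of the moment at which its call begins. calibration takes no time and is no camera call.
- hand_in(): hands the job in, once; it reports no verdict.
The state is a dict: "time": time; "q": joint angles; "joint_velocities": joint speeds; "joint_torque": joint torques, N m; "position": TCP position; "tool_rot": TCP orientation; "ft_force": force on the tool from outside, world axes, zero at the start; "moment": the same for the moment, N m; "grip_width": finger opening in m.
Only numpy, scipy, OpenCV 4.12 (cv2) and the standard library are available. Lean on these libraries where they do the work, as an engineer would, in place of code of your own. Each camera call takes 0.05 s, during which the arm holds its last target.

TASK

Stand the brass measuring cylinder on the bed of the blue comparator gauge and keep it pressed against the steel stop, with the red sprung plunger pushed in flush, for a good two seconds. Then lift it clear of the gauge and hold it about 10 cm above the middle of the balance's pan, level and still, while I zero the balance: finish while still holding it there. Keep it upright all the way, do not let it touch the balance, and leave the bowl, bottle and jar alone.

Things in the scene. Friction and masses are not known exactly. Their poses are not given: they have to be found in the camera images.
- measure: Loose hollow brass cylinder, closed at the bottom and open at the top, 46 mm outer diameter, 90 mm tall, 3 mm wall, about 0.3 to 0.55 kg, standing upright on the bench. Origin at the centre of its underside, z up along its axis; its yaw means nothing (it is round).
- gauge: Blue comparator gauge fixed to the bench. Base plate 170 (x) by 100 (y) by 12 mm: its top is the bed. Origin: centre of its underside; +x points towards the stop: press that way. The barrel and white dial behind the stop reach 55 mm above the bench. The cylinder on the bed against the stop has its axis at x = -3 mm, y = 0.
- stop: The gauge's fixed upright steel stop, 70 mm wide (y), 16 mm thick, standing 40 mm above the bed. Origin in the middle of its flat front face, 20 mm above the bed, on the plunger's axis; same axes as the gauge (the face looks to -x).
- plunger (a joint): Red sprung plunger, 12 mm in diameter, coming out of the middle of the stop's face 20 mm above the bed. Value in m: 0 = fully out, its tip 6 mm proud of the stop's face; 0.006 = pushed in flush with the face (it could go on to 0.008). It pushes back with about 3 N when out and 6 N when flush.
- balance: White laboratory balance fixed on the bench, 210 mm (x) by 180 mm (y), 54 mm high without the pan, with a blue keypad strip at its +x side. Origin on the bench under the pan's centre, z up.
- pan (a point): Centre of the top face of the balance's round dark steel pan, 110 mm in diameter, 68 mm above the bench.
- bowl: Bystander: loose steel bowl, 120 mm across the rim, 55 mm high. Origin at the centre of its underside.
- bottle: Bystander: loose amber bottle with a green cap, 60 mm in diameter, 150 mm high. Origin at the centre of its underside.
- jar: Bystander: loose white jar with a blue cap, 60 mm in diameter, 70 mm high. Origin at the centre of its underside.

How it is judged:
On the way, in this order (a step that is already met when the one before it is completed fails the run):
1. the cylinder stands on the gauge's bed (within 4 mm, within 5 degrees of upright), pressed on the stop with more than 1 N, the plunger pushed in to within 1.2 mm of flush, for 1.5 s (value of joint plunger above 0.0048 m and contact force between measure and stop above 1 N and z of measure in the frame of gauge below 0.016 m and angle between measure's own z axis and vertical below 0.087 rad), for 1.5 s.
2. the cylinder is lifted at least 40 mm clear above the gauge's bed, touching no part of the gauge (z of measure in the frame of gauge above 0.052 m and contact force between measure and gauge below 0.1 N), for 0.2 s.
At the end, for the whole second after the job is handed in: The gripper still holds the cylinder, its underside 60 to 140 mm above the pan, its axis within 25 mm of the pan's centre and within 5 degrees of upright, still (under 15 mm/s and 0.1 rad/s), not touching the balance; the bowl, bottle and jar within 20 mm of where they began (horizontal distance between measure and pan below 0.025 m and z of measure in the frame of pan between 0.06 and 0.14 m and angle between measure's own z axis and vertical below 0.087 rad and linear speed of measure below 0.015 m/s and angular speed of measure below 0.1 rad/s and contact force between measure and the fingers above 1 N and contact force between measure and balance below 0.1 N and distance of each of bowl, bottle, jar from where it was at the start of the episode below 0.02 m); the arm keeps its last pose, push and grip.
It fails at once if the cylinder is tipped more than 30 degrees (angle between measure's own z axis and vertical above 0.52 rad).
It fails at once if the cylinder touches the balance (contact force between measure and balance above 0.5 N).
It fails at once if a bystander is disturbed (moved more than 20 mm) (distance of any of bowl, bottle, jar from where it was at the start of the episode above 0.02 m).
It also fails if it takes over 72 s, if anything falls off the work surface, if the arm or the gripper's body presses on something with over 40 N, if the wrist force passes 120 N, or if a joint passes its speed limit or range.

## Working session

There is one attempt and no reset: what is moved stays moved. The work goes in short steps, Python scripts to look and compute and a tool call to move; the robot and the scene stay as the last step left them, time stands still between calls to the robot, and variables do not carry over. Pictures are saved under pics/ and viewed, and the job is handed in when it is done.

Besides the shell and the picture viewer there is one more tool, called after "Emit:" as name(argument=value, ...), one argument or row to a line, values as JSON. drive_tool: Moves the arm, as the interface text tells. Its arguments: {"type":"object","properties":{"plan":{"type":"array","items":{"type":"object","properties":{"offset":{"type":"array","items":{"type":"number"}},"delta_rot":{"type":"array","items":{"type":"number"}},"jaw":{"type":"number"}}}},"squeeze":{"type":"number"}},"required":["plan"]}

```bash
mkdir -p pics; python3 - <<'E'
from rig import *
import cv2
o=get_obs(); print({k:(o[k]) for k in ("time","position","tool_rot","grip_width","ft_force")})
for n in ("scene","top"):
    im=camera(n); cv2.imwrite(f"pics/{n}0.png",im[:,:,::-1]); c=calibration(n); print(n,c["K"],c["pose"])
E
```

```text
{'time': 0.0, 'position': array([ 0.23968908, -0.57644985,  0.22159551]), 'tool_rot': array([ 8.31782592e-01, -5.55100558e-01, -7.54020610e-04, -7.22544539e-04]), 'grip_width': 0.08707238180248535, 'ft_force': array([ 0.77046555, -0.17611465,  0.73513067])}
scene [[550.20520742   0.         319.75576812]
 [  0.         550.20520742 240.39440878]
 [  0.           0.           1.        ]] [[-0.29436618  0.79580991 -0.52918347  1.13096622]
 [ 0.95560925  0.23778128 -0.17398568  0.16707292]
 [-0.0126296  -0.55690812 -0.83047808  0.84825884]
 [ 0.          0.          0.          1.        ]]
top [[464.45159721   0.         315.44028515]
 [  0.         464.45159721 245.71116057]
 [  0.           0.           1.        ]] [[-0.02103396 -0.99027284  0.13754009  0.53232428]
 [-0.99974708  0.02192855  0.00499205 -0.01833373]
 [-0.00795955 -0.1374003  -0.99048362  0.90804469]
 [ 0.          0.          0.          1.        ]]
```

View pics/scene0.png

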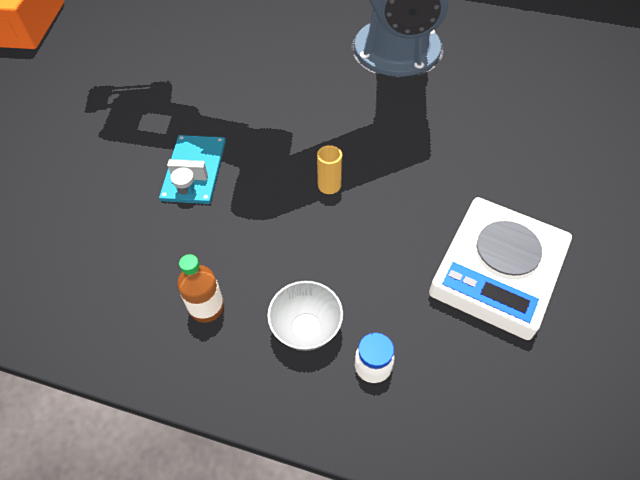

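View pics/top0.png

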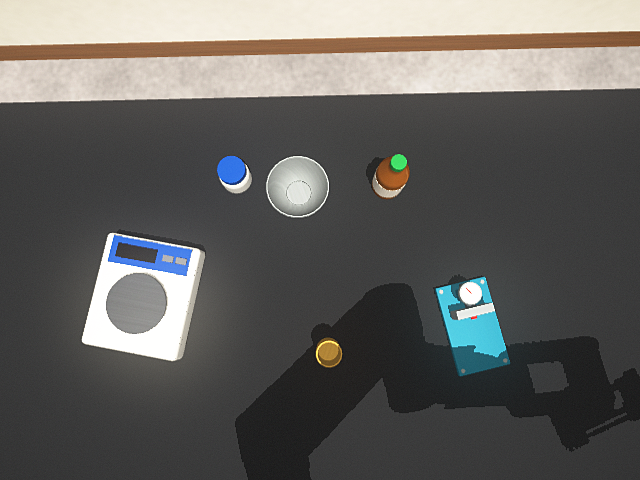

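The top view shows the cylinder rim near (329,352), the gauge with corners from about (435,285) to (510,365) and its stop at (475,312), and the balance pan near (137,303). The jar is at (233,172), the bowl at (298,186) and the bottle at (392,176). The scene view agrees: cylinder (330,170), gauge (195,170), pan (510,247).

```bash
cat > h.py <<'E'
from rig import *
import cv2, numpy as np
def ray(n,uv,z):
    c=calibration(n);K=c["K"];T=c["pose"]
    uv=np.atleast_2d(np.array(uv,float)); d=np.c_[uv,np.ones(len(uv))]@np.linalg.inv(K).T@T[:3,:3].T
    o=T[:3,3]; return (o+d*((z-o[2])/d[:,2])[:,None])
def proj(n,p):
    c=calibration(n);T=c["pose"];q=(np.atleast_2d(p)-T[:3,3])@T[:3,:3]
    q=q@c["K"].T; return q[:,:2]/q[:,2:]
def big(m):
    cs,_=cv2.findContours(m.astype(np.uint8),cv2.RETR_EXTERNAL,cv2.CHAIN_APPROX_NONE)
    return max(cs,key=cv2.contourArea)[:,0,:]
E
python3 - <<'E'
from h import *
for n in ("scene","top"):
    im=cv2.imread(f"pics/{n}0.png"); hsv=cv2.cvtColor(im,cv2.COLOR_BGR2HSV); H,S,V=[hsv[...,i].astype(int) for i in range(3)]
    print(n)
    # gauge
    g=(H>85)&(H<101)&(S>120)&(V>60)
    c=big(cv2.morphologyEx(g.astype(np.uint8),cv2.MORPH_CLOSE,np.ones((3,3))))
    w=ray(n,c,.012)[:,:2]
    r=cv2.minAreaRect((w*1000).astype(np.float32)); print("gauge",r, cv2.boxPoints(r).round(1).tolist())
    # cylinder
    b=(H>12)&(H<30)&(S>120)&(V>60)
    if n=="top": b[:250]=0
    else: b[:,:300]=0; b[:,360:]=0
    c=big(b); print("cyl bbox",cv2.boundingRect(c))
    np.save(f"pics/cyl_{n}.npy",c)
    # pan
    x0,y0=(137,303) if n=="top" else (510,247)
    m=((V<150)&(S<60)).astype(np.uint8)
    print("V at pan",V[y0,x0],S[y0,x0])
    k,l=cv2.connectedComponents(m); mm=l==l[y0,x0]; c=big(mm)
    w=ray(n,c,.068)[:,:2]*1000; e=cv2.fitEllipse(w.astype(np.float32)); print("pan",e,mm.sum())
for n,p in (("top",(329,352)),):
    print(ray(n,p,.09))
E
python3 - <<'E'
import cv2
a=cv2.imread('pics/top0.png')
cv2.imwrite('pics/g_top.png',cv2.resize(a[265:385,420:520],None,fx=5,fy=5,interpolation=cv2.INTER_NEAREST))
cv2.imwrite('pics/c_top.png',cv2.resize(a[310:390,290:370],None,fx=6,fy=6,interpolation=cv2.INTER_NEAREST))
E
```

```text
scene
gauge ((502.16998291015625, -305.0906982421875), (177.2244873046875, 103.81507873535156), 12.51065444946289) [[404.3999938964844, -273.6000061035156], [426.8999938964844, -375.0], [599.9000244140625, -336.6000061035156], [577.4000244140625, -235.1999969482422]]
cyl bbox (317, 145, 26, 49)
V at pan 186 11
pan ((589.7962036132812, 304.7988586425781), (204.30113220214844, 265.04241943359375), 77.2420883178711) 43929
top
gauge ((497.6346740722656, -306.76318359375), (169.38534545898438, 102.29386901855469), 12.404142379760742) [[403.8999938964844, -275.0], [425.8999938964844, -374.8999938964844], [591.2999877929688, -338.5], [569.4000244140625, -238.60000610351562]]
cyl bbox (316, 337, 27, 31)
V at pan 144 4
pan ((552.5956420898438, 311.08319091796875), (106.423828125, 108.06922149658203), 16.28568458557129) 2689
[[ 0.46053968 -0.03368157  0.09      ]]
```

View pics/g_top.png

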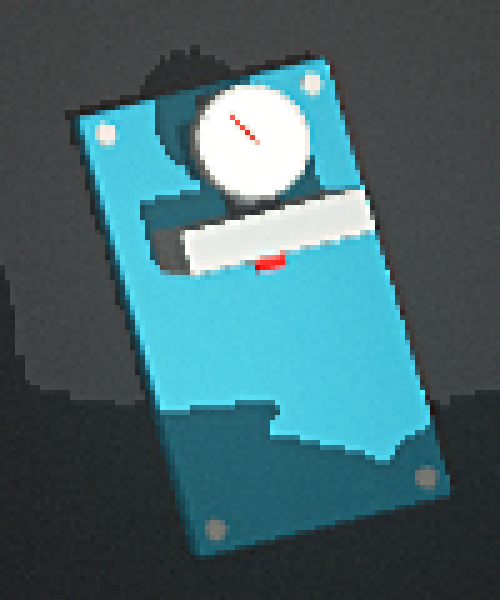

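View pics/c_top.png

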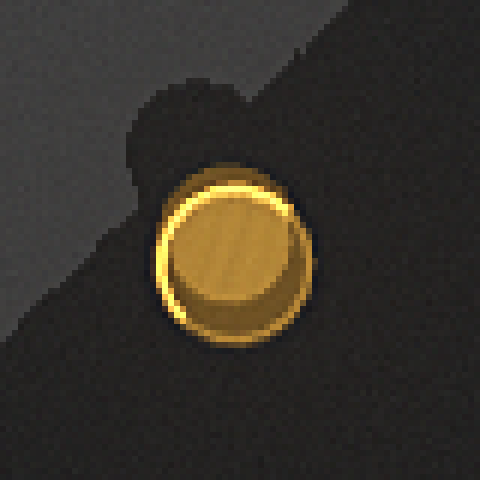

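```bash
cat >> h.py <<'E'
from scipy.spatial.transform import Rotation as R
GY=np.radians(12.45); GX=np.array([np.cos(GY),np.sin(GY),0]); GYv=np.array([-np.sin(GY),np.cos(GY),0])
SEAT=np.array([.4953,-.3094,.012]); PAN=np.array([.5526,.3111,.068])
# tool: z down, x = -gauge y
RT=R.from_matrix(np.c_[-GYv,np.cross([0,0,-1],-GYv),[0,0,-1]])
def go(p):
    o=get_obs(); Rc=R.from_quat(o["tool_rot"]); d=Rc.inv().apply(np.array(p)-o["position"])*100
    rv=np.degrees((Rc.inv()*RT).as_rotvec())
    print("t",round(o["time"],2),"pos",o["position"].round(4),"F",o["ft_force"].round(1),"w",round(o["grip_width"],4),"q",o["q"].round(2)); print("offset cm",d.round(2),"rot deg",rv.round(2))
E
python3 - <<'E'
from h import *
# top rim: left/right/bottom edges
c=np.load("pics/cyl_top.npy"); b=cv2.boundingRect(c); print(b)
L,Rr,B=b[0]-.5,b[0]+b[2]-.5,b[1]+b[3]-.5
u=(L+Rr)/2
m=ray("top",[[u,B],[L,353.5],[Rr,353.5]],.09); print("rim near",m, "centre x ~",m[0,0]+.023,"y",(m[1,1]+m[2,1])/2)
c=np.load("pics/cyl_scene.npy"); b=cv2.boundingRect(c)
L,Rr,T,B=b[0]-.5,b[0]+b[2]-.5,b[1]-.5,b[1]+b[3]-.5; u=(L+Rr)/2
cam=calibration("scene")["pose"][:3,3]
for v,z,s in ((B,0,1),(T,.09,-1)):
    p=ray("scene",[u,v],z)[0]; d=p-cam; d[2]=0; d/=np.linalg.norm(d); print("scene",p+s*.023*d)
E
```

```text
(316, 337, 27, 31)
rim near [[ 0.43452968 -0.03302996  0.09      ]
 [ 0.45848477 -0.01037019  0.09      ]
 [ 0.45754022 -0.05685581  0.09      ]] centre x ~ 0.4575296843473343 y -0.03361299694344054
scene [ 0.45668307 -0.03147314  0.        ]
scene [ 0.45734161 -0.03158681  0.09      ]
```

```bash
python3 - <<'E'
from h import *
go([.4573,-.0325,.16])
E
```

```text
t 0.1 pos [ 0.2397 -0.5765  0.2217] F [-0.3  0.4 -0.7] w 0.0871 q [-1.36  0.53  1.43 -0.    1.18 -0.18]
offset cm [-41.87 -40.97   6.26] rot deg [-1.000e-02  1.100e-01  1.011e+01]
```

Emit:
drive_tool(
  plan=[
    {"offset": [-2.0,-2.0,0],"delta_rot": [0,0,1],"jaw": 8.7},
    {"offset": [-4.5,-4.5,0],"delta_rot": [0,0,3],"jaw": 8.7},
    {"offset": [-7,-7,0],"delta_rot": [0,0,5],"jaw": 8.7},
    {"offset": [-9.5,-9.5,0],"delta_rot": [0,0,7],"jaw": 8.7},
    {"offset": [-12,-12,0],"delta_rot": [0,0,9],"jaw": 8.7},
    {"offset": [-14.5,-14.5,0],"delta_rot": [0,0,10.1],"jaw": 8.7},
    {"offset": [-17,-17,0],"delta_rot": [0,0,10.1],"jaw": 8.7},
    {"offset": [-19.5,-19.5,0],"delta_rot": [0,0,10.1],"jaw": 8.7},
  ],
  squeeze=40,
)

```text
time: 0.77
position: [0.3452, -0.3204, 0.2223]
tool_rot: [0.779, -0.626, -0.0, -0.0]
ft_force: [0.5, -0.0, 0.8]
grip_width: 0.0871
```

```bash
python3 - <<'E'
from h import *
go([.4573,-.0325,.16])
E
```

```text
t 0.77 pos [ 0.3452 -0.3204  0.2223] F [ 0.5 -0.   0.8] w 0.0871 q [-0.99  0.32  1.81  0.    1.01  0.37]
offset cm [-25.69 -17.14   6.25] rot deg [ 0.01  0.04 -0.02]
```

Emit:
drive_tool(
  plan=[
    {"offset": [-3.5,-2.3,0.5],"delta_rot": [0,0,0],"jaw": 8.7},
    {"offset": [-7.0,-4.7,1.5],"delta_rot": [0,0,0],"jaw": 8.7},
    {"offset": [-10.5,-7.0,2.5],"delta_rot": [0,0,0],"jaw": 8.7},
    {"offset": [-14,-9.3,3.5],"delta_rot": [0,0,0],"jaw": 8.7},
    {"offset": [-17.5,-11.7,4.5],"delta_rot": [0,0,0],"jaw": 8.7},
    {"offset": [-21,-14,5.5],"delta_rot": [0,0,0],"jaw": 8.7},
    {"offset": [-23.5,-15.7,6],"delta_rot": [0,0,0],"jaw": 8.7},
    {"offset": [-25.7,-17.1,6.2],"delta_rot": [0,0,0],"jaw": 8.7},
  ],
)

```text
time: 1.43
position: [0.4563, -0.0311, 0.1594]
tool_rot: [0.78, -0.625, -0.001, 0.0]
ft_force: [-0.5, -1.1, -0.0]
grip_width: 0.0873
```

```bash
python3 - <<'E'
from h import *
for n in ("scene","top"): cv2.imwrite(f"pics/{n}1.png",camera(n)[:,:,::-1])
go([.4573,-.0325,.028])
E
```

```text
t 1.53 pos [ 0.4566 -0.0308  0.1598] F [0.  0.4 0.5] w 0.0871 q [-0.31  0.41  1.91  0.    0.83  1.03]
offset cm [ 0.2  -0.04 13.18] rot deg [0.07 0.09 0.34]
```

View pics/scene1.png

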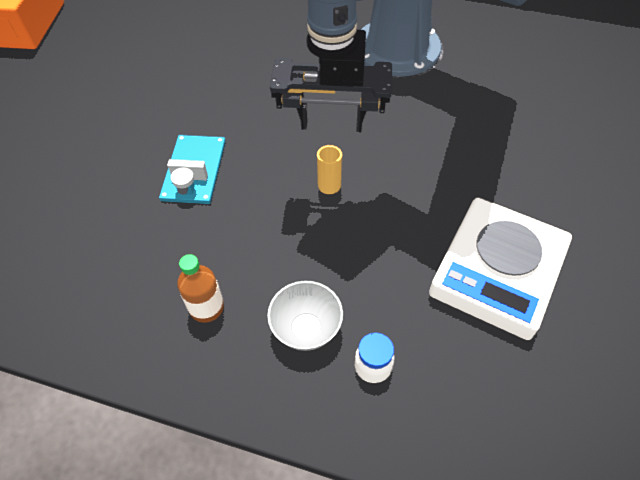

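The gripper, with its finger tips at (303,125) and (361,128), straddles the cylinder at (330,170). It is clear of everything, so I'll descend.

Emit:
drive_tool(
  plan=[
    {"offset": [0.2,0,1.5],"delta_rot": [0,0,0],"jaw": 8.7},
    {"offset": [0.2,0,3.5],"delta_rot": [0,0,0.3],"jaw": 8.7},
    {"offset": [0.2,0,5.5],"delta_rot": [0,0,0.3],"jaw": 8.7},
    {"offset": [0.2,0,7.5],"delta_rot": [0,0,0.3],"jaw": 8.7},
    {"offset": [0.2,0,9.5],"delta_rot": [0,0,0.3],"jaw": 8.7},
    {"offset": [0.2,0,11.2],"delta_rot": [0,0,0.3],"jaw": 8.7},
    {"offset": [0.2,0,12.5],"delta_rot": [0,0,0.3],"jaw": 8.7},
    {"offset": [0.2,0,13.2],"delta_rot": [0,0,0.3],"jaw": 8.7},
  ],
)

```text
time: 2.2
position: [0.4562, -0.0371, 0.0271]
tool_rot: [0.778, -0.629, -0.001, 0.0]
ft_force: [0.2, 0.9, 0.2]
grip_width: 0.0869
```

```bash
python3 - <<'E'
from h import *
for n in ("scene","top"): cv2.imwrite(f"pics/{n}2.png",camera(n)[:,:,::-1])
go([.4573,-.0325,.028])
a=cv2.imread('pics/scene2.png'); b=cv2.imread('pics/top2.png')
cv2.imwrite('pics/z2.png',np.hstack([cv2.resize(a[60:220,240:400],(400,400)),cv2.resize(b[270:430,250:410],(400,400))]))
E
```

```text
t 2.3 pos [ 0.4563 -0.0369  0.0277] F [ 0.  -0.2 -0.2] w 0.087 q [-0.33  0.67  1.99 -0.    0.48  1.03]
offset cm [-0.41 -0.19 -0.03] rot deg [ 0.12  0.06 -0.34]
```

View pics/z2.png

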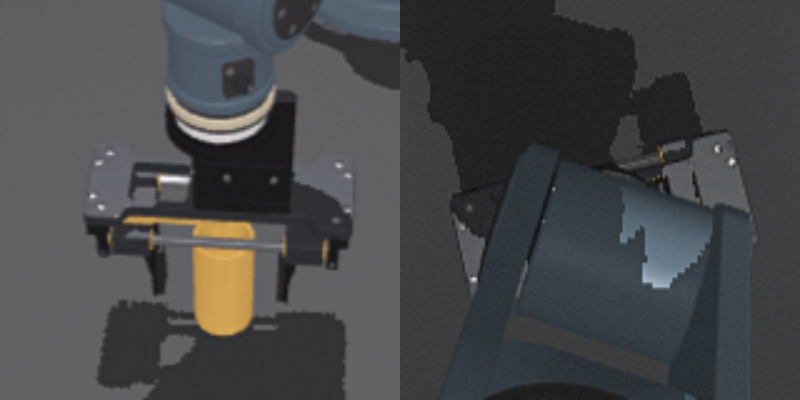

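Emit:
drive_tool(
  plan=[
    {"offset": [-0.4,-0.15,0],"delta_rot": [0,0,-0.3],"jaw": 8.7},
    {"offset": [-0.4,-0.15,0],"delta_rot": [0,0,-0.3],"jaw": 7},
    {"offset": [-0.4,-0.15,0],"delta_rot": [0,0,-0.3],"jaw": 5.5},
    {"offset": [-0.4,-0.15,0],"delta_rot": [0,0,-0.3],"jaw": 5},
    {"offset": [-0.4,-0.15,0],"delta_rot": [0,0,-0.3],"jaw": 4.7},
    {"offset": [-0.4,-0.15,0],"delta_rot": [0,0,-0.3],"jaw": 4},
    {"offset": [-0.4,-0.15,0],"delta_rot": [0,0,-0.3],"jaw": 4},
    {"offset": [-0.4,-0.15,0],"delta_rot": [0,0,-0.3],"jaw": 4},
  ],
  squeeze=40,
)

```text
time: 2.97
position: [0.4581, -0.0324, 0.0287]
tool_rot: [0.78, -0.626, 0.001, -0.0]
ft_force: [1.0, -3.1, 1.0]
grip_width: 0.0483
```

```bash
python3 - <<'E'
from h import *
for n in ("scene",): cv2.imwrite(f"pics/{n}3.png",camera(n)[:,:,::-1])
go([.4573,-.0325,.028])
a=cv2.imread('pics/scene3.png')
cv2.imwrite('pics/z3.png',cv2.resize(a[60:220,240:400],(600,600)))
E
```

```text
t 3.02 pos [ 0.4583 -0.0325  0.0287] F [-0.4 -2.1  1.2] w 0.0456 q [-0.31  0.67  1.99 -0.    0.48  1.04]
offset cm [-0.02  0.09  0.07] rot deg [-0.07 -0.06  0.03]
```

View pics/z3.png

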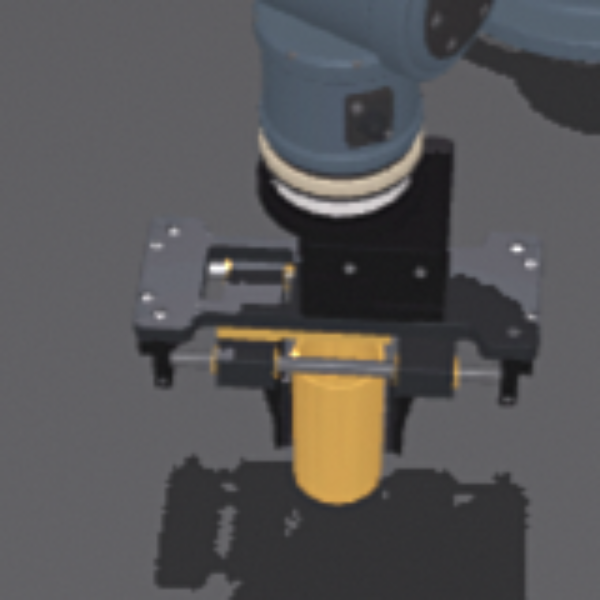

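The jaws are closed on the cylinder at about 46 mm opening (it is centred near (338,430) in the crop) and it is still upright. Lifting now.

Emit:
drive_tool(
  plan=[
    {"offset": [0,0,0],"delta_rot": [0,0,0],"jaw": 4},
    {"offset": [0,0,-0.5],"delta_rot": [0,0,0],"jaw": 4},
    {"offset": [0,0,-1.5],"delta_rot": [0,0,0],"jaw": 4},
    {"offset": [0,0,-3],"delta_rot": [0,0,0],"jaw": 4},
    {"offset": [0,0,-4.5],"delta_rot": [0,0,0],"jaw": 4},
    {"offset": [0,0,-6],"delta_rot": [0,0,0],"jaw": 4},
    {"offset": [0,0,-7.5],"delta_rot": [0,0,0],"jaw": 4},
    {"offset": [0,0,-8],"delta_rot": [0,0,0],"jaw": 4},
  ],
  squeeze=50,
)

```text
time: 3.68
position: [0.4577, -0.0319, 0.11]
tool_rot: [0.78, -0.626, 0.001, -0.0]
ft_force: [-0.6, -0.1, -4.0]
grip_width: 0.0459
```

```bash
python3 - <<'E'
from h import *
for n in ("scene",): cv2.imwrite(f"pics/{n}4.png",camera(n)[:,:,::-1])
a=cv2.imread('pics/scene4.png')
cv2.imwrite('pics/z4.png',cv2.resize(a[20:220,220:420],(600,600)))
p=SEAT-.035*GX; print(p)
go([p[0],p[1],.11])
E
```

```text
[ 0.46112304 -0.31694556  0.012     ]
t 3.73 pos [ 0.458  -0.0321  0.1101] F [-0.6  0.1 -2.7] w 0.0456 q [-0.31  0.5   1.95  0.    0.69  1.04]
offset cm [2.788e+01 5.850e+00 2.000e-02] rot deg [-0.12 -0.06  0.02]
```

View pics/z4.png

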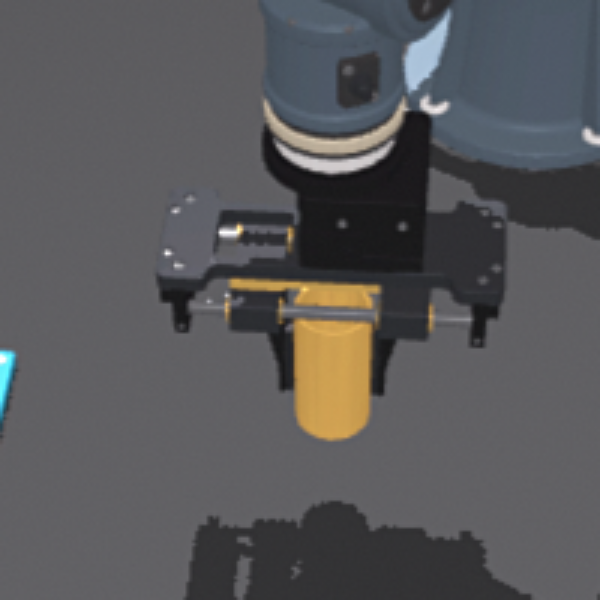

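The cylinder is lifted, level and held firmly. Next I'll carry it over the gauge's bed, 35 mm short of the seat.

Emit:
drive_tool(
  plan=[
    {"offset": [2,0.4,0],"delta_rot": [0,0,0],"jaw": 4},
    {"offset": [6,1.2,0],"delta_rot": [0,0,0],"jaw": 4},
    {"offset": [10,2.1,0],"delta_rot": [0,0,0],"jaw": 4},
    {"offset": [14,2.9,0],"delta_rot": [0,0,0],"jaw": 4},
    {"offset": [18,3.8,0],"delta_rot": [0,0,0],"jaw": 4},
    {"offset": [22,4.6,0],"delta_rot": [0,0,0],"jaw": 4},
    {"offset": [25.5,5.3,0],"delta_rot": [0,0,0],"jaw": 4},
    {"offset": [27.9,5.8,0],"delta_rot": [0,0,0],"jaw": 4},
  ],
)

```text
time: 4.4
position: [0.4608, -0.3208, 0.1074]
tool_rot: [0.779, -0.627, 0.0, 0.0]
ft_force: [0.4, 0.7, -3.0]
grip_width: 0.0457
```

Emit:
drive_tool(
  plan=[
    {"offset": [0,0,0],"delta_rot": [0,0,0],"jaw": 4},
    {"offset": [0,0,0],"delta_rot": [0,0,0],"jaw": 4},
    {"offset": [0,0,1],"delta_rot": [0,0,0],"jaw": 4},
    {"offset": [0,0,2.5],"delta_rot": [0,0,0],"jaw": 4},
    {"offset": [0,0,4],"delta_rot": [0,0,0],"jaw": 4},
    {"offset": [0,0,5],"delta_rot": [0,0,0],"jaw": 4},
    {"offset": [0,0,5.5],"delta_rot": [0,0,0],"jaw": 4},
    {"offset": [0,0,5.5],"delta_rot": [0,0,0],"jaw": 4},
  ],
)

```text
time: 5.07
position: [0.4603, -0.315, 0.0518]
tool_rot: [0.78, -0.626, -0.002, -0.0]
ft_force: [-0.3, -0.3, -3.3]
grip_width: 0.0457
```

```bash
python3 - <<'E'
from h import *
for n in ("scene","top"): cv2.imwrite(f"pics/{n}5.png",camera(n)[:,:,::-1])
a=cv2.imread('pics/scene5.png'); b=cv2.imread('pics/top5.png')
cv2.imwrite('pics/z5.png',np.hstack([cv2.resize(a[60:220,120:280],(400,400)),cv2.resize(b[250:410,390:550],(400,400))]))
p=SEAT-.035*GX
go([p[0],p[1],.0407])
E
```

```text
t 5.17 pos [ 0.4614 -0.3165  0.0534] F [ 0.1  0.3 -2.8] w 0.0456 q [-0.8   0.69  1.73  0.    0.73  0.55]
offset cm [0.04 0.03 1.27] rot deg [0.01 0.02 0.05]
```

View pics/z5.png

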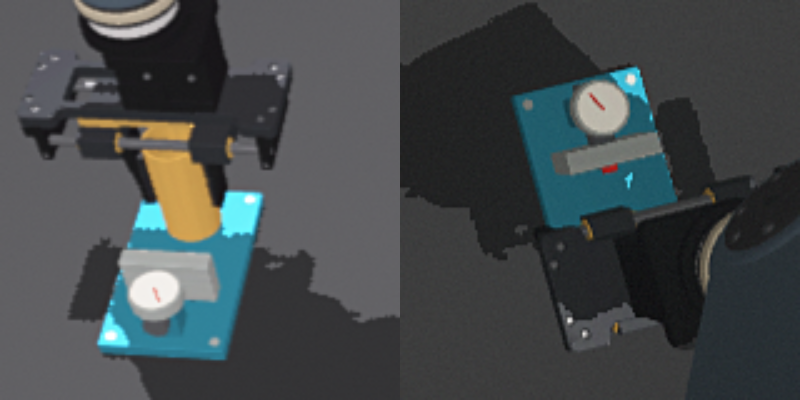

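The cylinder hangs over the near half of the bed, in line with the stop. I'll lower it onto the bed and watch the force.

Emit:
drive_tool(
  plan=[
    {"offset": [0,0,0.3],"delta_rot": [0,0,0],"jaw": 4},
    {"offset": [0,0,0.6],"delta_rot": [0,0,0],"jaw": 4},
    {"offset": [0,0,0.8],"delta_rot": [0,0,0],"jaw": 4},
    {"offset": [0,0,0.9],"delta_rot": [0,0,0],"jaw": 4},
    {"offset": [0,0,1.0],"delta_rot": [0,0,0],"jaw": 4},
    {"offset": [0,0,1.1],"delta_rot": [0,0,0],"jaw": 4},
    {"offset": [0,0,1.15],"delta_rot": [0,0,0],"jaw": 4},
    {"offset": [0,0,1.2],"delta_rot": [0,0,0],"jaw": 4},
  ],
  squeeze=50,
)

```text
time: 5.83
position: [0.4612, -0.3171, 0.0415]
tool_rot: [0.78, -0.626, 0.0, -0.0]
ft_force: [-0.6, 1.2, -3.1]
grip_width: 0.0458
```

```bash
python3 - <<'E'
from h import *
p=SEAT-.035*GX
go([p[0],p[1],.0407]); print(get_obs()["moment"])
E
```

```text
t 5.83 pos [ 0.4612 -0.3171  0.0415] F [-0.6  1.2 -3.1] w 0.0458 q [-0.8   0.71  1.73  0.    0.7   0.55]
offset cm [-0.02  0.01  0.08] rot deg [-0.   -0.    0.01]
[0.02115084 0.00717713 0.02281376]
```

Emit:
drive_tool(
  plan=[
    {"offset": [0,0,0.02],"delta_rot": [0,0,0],"jaw": 4},
    {"offset": [0,0,0.04],"delta_rot": [0,0,0],"jaw": 4},
    {"offset": [0,0,0.06],"delta_rot": [0,0,0],"jaw": 4},
    {"offset": [0,0,0.08],"delta_rot": [0,0,0],"jaw": 4},
    {"offset": [0,0,0.1],"delta_rot": [0,0,0],"jaw": 4},
    {"offset": [0,0,0.1],"delta_rot": [0,0,0],"jaw": 4},
    {"offset": [0,0,0.1],"delta_rot": [0,0,0],"jaw": 4},
    {"offset": [0,0,0.1],"delta_rot": [0,0,0],"jaw": 4},
  ],
)

```text
time: 6.5
position: [0.4613, -0.3171, 0.0408]
tool_rot: [0.78, -0.626, 0.0, 0.0]
ft_force: [-0.7, 0.7, 0.7]
grip_width: 0.0457
```

```bash
python3 - <<'E'
from h import *
p=SEAT-.006*GX
go([p[0],p[1],.0407]); print(get_obs()["moment"])
E
```

```text
t 6.5 pos [ 0.4613 -0.3171  0.0408] F [-0.7  0.7  0.7] w 0.0457 q [-0.8   0.71  1.73 -0.    0.7   0.55]
offset cm [-0.02 -2.89  0.01] rot deg [-0.01 -0.01  0.01]
[0.13421132 0.07920546 0.00076586]
```

The cylinder touched the bed right at the expected height, with its weight taken. I'll slide it toward the stop.

Emit:
drive_tool(
  plan=[
    {"offset": [0,-0.3,0],"delta_rot": [0,0,0],"jaw": 4},
    {"offset": [0,-0.7,0],"delta_rot": [0,0,0],"jaw": 4},
    {"offset": [0,-1.1,0],"delta_rot": [0,0,0],"jaw": 4},
    {"offset": [0,-1.5,0],"delta_rot": [0,0,0],"jaw": 4},
    {"offset": [0,-1.9,0],"delta_rot": [0,0,0],"jaw": 4},
    {"offset": [0,-2.2,0],"delta_rot": [0,0,0],"jaw": 4},
    {"offset": [0,-2.4,0],"delta_rot": [0,0,0],"jaw": 4},
    {"offset": [0,-2.5,0],"delta_rot": [0,0,0],"jaw": 4},
  ],
)

```text
time: 7.17
position: [0.4859, -0.3117, 0.0407]
tool_rot: [0.78, -0.626, 0.0, 0.0]
ft_force: [-4.9, -0.7, 5.4]
grip_width: 0.046
```

Emit:
drive_tool(
  plan=[
    {"offset": [0,-0.1,0],"delta_rot": [0,0,0],"jaw": 4},
    {"offset": [0,-0.2,0],"delta_rot": [0,0,0],"jaw": 4},
    {"offset": [0,-0.3,0],"delta_rot": [0,0,0],"jaw": 4},
    {"offset": [0,-0.4,0],"delta_rot": [0,0,0],"jaw": 4},
    {"offset": [0,-0.5,0],"delta_rot": [0,0,0],"jaw": 4},
    {"offset": [0,-0.6,0],"delta_rot": [0,0,0],"jaw": 4},
    {"offset": [0,-0.6,0],"delta_rot": [0,0,0],"jaw": 4},
    {"offset": [0,-0.6,0],"delta_rot": [0,0,0],"jaw": 4},
  ],
)

```text
time: 7.83
position: [0.4903, -0.3106, 0.0408]
tool_rot: [0.78, -0.626, -0.001, 0.001]
ft_force: [-5.5, -2.3, 6.6]
grip_width: 0.0453
```

```bash
python3 - <<'E'
from h import *
p=SEAT
cv2.imwrite("pics/scene6.png",camera("scene")[:,:,::-1])
cv2.imwrite('pics/z6.png',cv2.resize(cv2.imread("pics/scene6.png")[60:220,120:280],(600,600)))
go([p[0],p[1],.0407]); o=get_obs(); print(o["moment"], o["ft_force"]@GX, o["ft_force"]@GYv)
E
```

```text
t 7.88 pos [ 0.4904 -0.3106  0.0408] F [-6.5 -2.2  6.6] w 0.046 q [-0.76  0.73  1.68 -0.    0.74  0.6 ]
offset cm [-0.01 -0.51  0.01] rot deg [0.12 0.03 0.04]
[-0.34680933  1.12862117 -0.01973163] -6.842588239584723 -0.7420927763034909
```

View pics/z6.png

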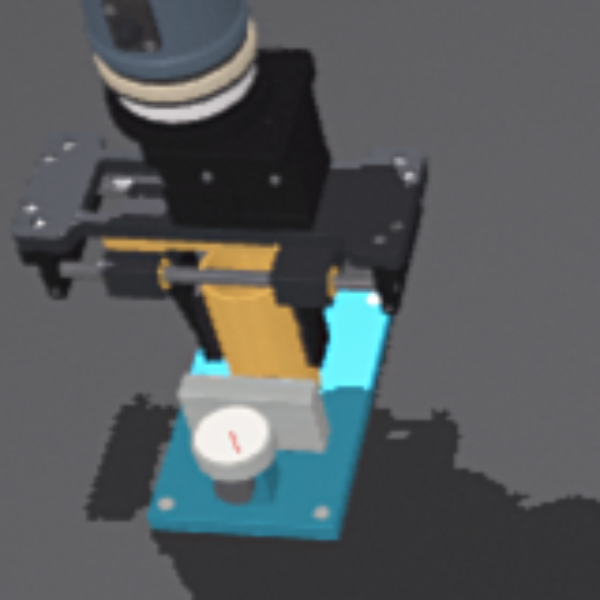

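The cylinder is on the plunger and still short of the stop face, with 6.8 N against it. I'll ease the down-force slightly and press further.

Emit:
drive_tool(
  plan=[
    {"offset": [0,0,-0.04],"delta_rot": [0,0,0],"jaw": 4},
    {"offset": [0,-0.1,-0.04],"delta_rot": [0,0,0],"jaw": 4},
    {"offset": [0,-0.2,-0.04],"delta_rot": [0,0,0],"jaw": 4},
    {"offset": [0,-0.3,-0.04],"delta_rot": [0,0,0],"jaw": 4},
    {"offset": [0,-0.4,-0.04],"delta_rot": [0,0,0],"jaw": 4},
    {"offset": [0,-0.5,-0.04],"delta_rot": [0,0,0],"jaw": 4},
    {"offset": [0,-0.5,-0.04],"delta_rot": [0,0,0],"jaw": 4},
    {"offset": [0,-0.5,-0.04],"delta_rot": [0,0,0],"jaw": 4},
  ],
)

```text
time: 8.55
position: [0.4946, -0.3096, 0.0409]
tool_rot: [0.78, -0.626, -0.001, 0.001]
ft_force: [-7.8, -2.6, 4.2]
grip_width: 0.0457
```

```bash
cat > s.py <<'E'
from h import *
go([SEAT[0],SEAT[1],.0407]); o=get_obs(); print(o["moment"].round(2), "Fgx",o["ft_force"]@GX, "Fgy",o["ft_force"]@GYv)
E
python3 s.py
```

```text
t 8.55 pos [ 0.4946 -0.3096  0.0409] F [-7.8 -2.6  4.2] w 0.0457 q [-0.75  0.73  1.67 -0.    0.75  0.61]
offset cm [-0.01 -0.08  0.02] rot deg [0.19 0.05 0.05]
[-0.58  1.38 -0.07] Fgx -8.132951183835951 Fgy -0.8651668846462104
```

Emit:
drive_tool(
  plan=[
    {"offset": [0,-0.05,0],"delta_rot": [0,0,0],"jaw": 4},
    {"offset": [0,-0.1,0],"delta_rot": [0,0,0],"jaw": 4},
    {"offset": [0,-0.15,0],"delta_rot": [0,0,0],"jaw": 4},
    {"offset": [0,-0.2,0],"delta_rot": [0,0,0],"jaw": 4},
    {"offset": [0,-0.2,0],"delta_rot": [0,0,0],"jaw": 4},
    {"offset": [0,-0.2,0],"delta_rot": [0,0,0],"jaw": 4},
    {"offset": [0,-0.2,0],"delta_rot": [0,0,0],"jaw": 4},
    {"offset": [0,-0.2,0],"delta_rot": [0,0,0],"jaw": 4},
  ],
)

```text
time: 9.22
position: [0.4957, -0.3094, 0.0409]
tool_rot: [0.78, -0.626, -0.002, 0.001]
ft_force: [-9.9, -4.8, 6.1]
grip_width: 0.0459
```

```bash
python3 s.py
```

```text
t 9.22 pos [ 0.4957 -0.3094  0.0409] F [-9.9 -4.8  6.1] w 0.0459 q [-0.75  0.73  1.66 -0.    0.75  0.61]
offset cm [-0.    0.04  0.02] rot deg [0.27 0.07 0.07]
[-0.8   1.74 -0.06] Fgx -10.65406156070126 Fgy -2.5253656314363058
```

Emit:
drive_tool(
  plan=[
    {"offset": [0,-0.05,0],"delta_rot": [0,0,0],"jaw": 4},
    {"offset": [0,-0.1,0],"delta_rot": [0,0,0],"jaw": 4},
    {"offset": [0,-0.15,0],"delta_rot": [0,0,0],"jaw": 4},
    {"offset": [0,-0.2,0],"delta_rot": [0,0,0],"jaw": 4},
    {"offset": [0,-0.2,0],"delta_rot": [0,0,0],"jaw": 4},
    {"offset": [0,-0.2,0],"delta_rot": [0,0,0],"jaw": 4},
    {"offset": [0,-0.2,0],"delta_rot": [0,0,0],"jaw": 4},
    {"offset": [0,-0.2,0],"delta_rot": [0,0,0],"jaw": 4},
  ],
)

```text
time: 9.88
position: [0.4959, -0.3093, 0.041]
tool_rot: [0.78, -0.625, -0.003, 0.002]
ft_force: [-14.6, -6.4, 8.0]
grip_width: 0.0457
```

```bash
cat >> s.py <<'E'
import sys
n=sys.argv[1] if len(sys.argv)>1 else None
if n:
    for c in ("scene","top"): cv2.imwrite(f"pics/{c}{n}.png",camera(c)[:,:,::-1])
    a=cv2.imread(f"pics/scene{n}.png"); b=cv2.imread(f"pics/top{n}.png")
    cv2.imwrite(f'pics/z{n}.png',np.hstack([cv2.resize(a[100:220,140:260],(400,400)),cv2.resize(b[260:380,420:540],(400,400))]))
E
python3 s.py 7
```

```text
t 9.88 pos [ 0.4959 -0.3093  0.041 ] F [-14.6  -6.4   8. ] w 0.0457 q [-0.75  0.73  1.66 -0.01  0.75  0.61]
offset cm [-0.    0.06  0.03] rot deg [0.46 0.12 0.12]
[-1.23  2.56 -0.06] Fgx -15.672438440744891 Fgy -3.0589862849155907
```

View pics/z7.png

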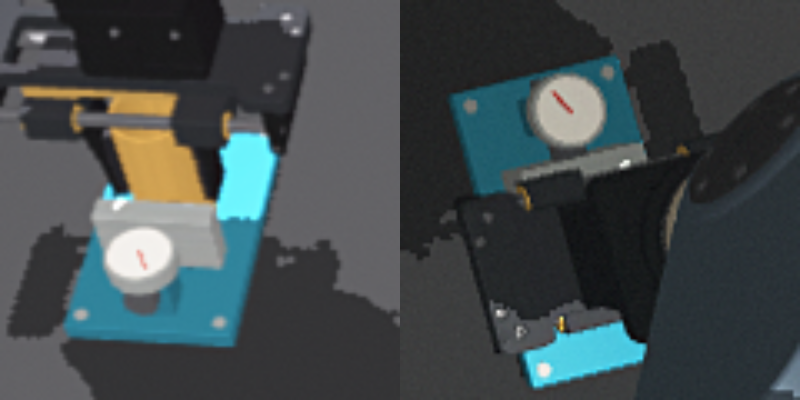

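Force now climbs without motion (15.7 N, of which about 6 N is plunger), so the cylinder is against the stop. The picture shows it upright behind the stop at about (165,160) in the left crop. I'll check its lean and hold.

```bash
cat > tilt.py <<'E'
from h import *
import sys
def tilt(path,base,n="scene",lo=.055,hi=.078,pad=30):
    im=cv2.imread(path); hsv=cv2.cvtColor(im,cv2.COLOR_BGR2HSV); H,S,V=[hsv[...,i].astype(int) for i in range(3)]
    m=(H>12)&(H<30)&(S>110)&(V>50)
    v0=int(proj(n,base+[0,0,hi])[0,1]); v1=int(proj(n,base+[0,0,lo])[0,1]); uc=proj(n,base+[0,0,(lo+hi)/2])[0,0]
    rows=[];L=[];Rr=[]
    for v in range(min(v0,v1),max(v0,v1)+1):
        us=np.where(m[v,int(uc-pad):int(uc+pad)])[0]
        if len(us)>5: rows.append(v);L.append(us[0]+int(uc-pad));Rr.append(us[-1]+int(uc-pad))
    print(list(zip(rows,L,Rr)))
    for nm,e in (("L",L),("R",Rr)): print(nm,"slope du/dv",np.polyfit(rows,e,1)[0])
    cam=calibration(n)["pose"][:3,3]; d=base-cam; d[2]=0; d/=np.linalg.norm(d); s=np.array([-d[1],d[0],0])*.023
    for sg in (1,-1):
        a,b=proj(n,[base+sg*s+[0,0,lo],base+sg*s+[0,0,hi]]); print("expected slope",(a-b)[0]/(a-b)[1],"u",a,b)
E
python3 - <<'E'
from tilt import *
tilt("pics/scene7.png",np.array([.4957,-.3093,.012]),lo=.0,hi=.07)
E
```

```text
[(140, np.int64(173), np.int64(208)), (141, np.int64(173), np.int64(207)), (142, np.int64(174), np.int64(192)), (143, np.int64(174), np.int64(193)), (144, np.int64(174), np.int64(196)), (145, np.int64(175), np.int64(197)), (146, np.int64(175), np.int64(197)), (147, np.int64(175), np.int64(197)), (148, np.int64(176), np.int64(198)), (149, np.int64(176), np.int64(198)), (150, np.int64(176), np.int64(198)), (151, np.int64(177), np.int64(199)), (152, np.int64(177), np.int64(199)), (153, np.int64(177), np.int64(199)), (154, np.int64(178), np.int64(199)), (155, np.int64(178), np.int64(200)), (156, np.int64(179), np.int64(200)), (157, np.int64(180), np.int64(200)), (158, np.int64(181), np.int64(201)), (159, np.int64(181), np.int64(203)), (160, np.int64(190), np.int64(203))]
L slope du/dv 0.5272727272727272
R slope du/dv 0.11818181818181749
expected slope 0.33260901188371567 u [181.23851308 167.74175971] [173.11639195 143.32233378]
expected slope 0.2782852123299541 u [203.56708912 161.77113177] [196.73295819 137.21312211]
```

Emit:
drive_tool(
  plan=[
    {"offset": [0,0,0],"delta_rot": [0,0,0],"jaw": 4},
    {"offset": [0,0,0],"delta_rot": [0,0,0],"jaw": 4},
    {"offset": [0,0,0],"delta_rot": [0,0,0],"jaw": 4},
    {"offset": [0,0,0],"delta_rot": [0,0,0],"jaw": 4},
    {"offset": [0,0,0],"delta_rot": [0,0,0],"jaw": 4},
    {"offset": [0,0,0],"delta_rot": [0,0,0],"jaw": 4},
    {"offset": [0,0,0],"delta_rot": [0,0,0],"jaw": 4},
    {"offset": [0,0,0],"delta_rot": [0,0,0],"jaw": 4},
  ],
)

```text
time: 10.65
position: [0.4959, -0.3093, 0.0409]
tool_rot: [0.78, -0.625, -0.003, 0.002]
ft_force: [-13.9, -6.5, 7.8]
grip_width: 0.0461
```

Emit:
drive_tool(
  plan=[
    {"offset": [0,0,0],"delta_rot": [0,0,0],"jaw": 4},
    {"offset": [0,0,0],"delta_rot": [0,0,0],"jaw": 4},
    {"offset": [0,0,0],"delta_rot": [0,0,0],"jaw": 4},
    {"offset": [0,0,0],"delta_rot": [0,0,0],"jaw": 4},
    {"offset": [0,0,0],"delta_rot": [0,0,0],"jaw": 4},
    {"offset": [0,0,0],"delta_rot": [0,0,0],"jaw": 4},
    {"offset": [0,0,0],"delta_rot": [0,0,0],"jaw": 4},
    {"offset": [0,0,0],"delta_rot": [0,0,0],"jaw": 4},
  ],
)

```text
time: 11.32
position: [0.4959, -0.3093, 0.0409]
tool_rot: [0.78, -0.625, -0.003, 0.002]
ft_force: [-15.9, -5.9, 8.2]
grip_width: 0.0463
```

Emit:
drive_tool(
  plan=[
    {"offset": [0,0,0],"delta_rot": [0,0,0],"jaw": 4},
    {"offset": [0,0,0],"delta_rot": [0,0,0],"jaw": 4},
    {"offset": [0,0,0],"delta_rot": [0,0,0],"jaw": 4},
    {"offset": [0,0,0],"delta_rot": [0,0,0],"jaw": 4},
    {"offset": [0,0,0],"delta_rot": [0,0,0],"jaw": 4},
    {"offset": [0,0,0],"delta_rot": [0,0,0],"jaw": 4},
    {"offset": [0,0,0],"delta_rot": [0,0,0],"jaw": 4},
    {"offset": [0,0,0],"delta_rot": [0,0,0],"jaw": 4},
  ],
)

```text
time: 11.98
position: [0.4959, -0.3093, 0.041]
tool_rot: [0.78, -0.625, -0.003, 0.002]
ft_force: [-14.9, -7.4, 8.0]
grip_width: 0.0457
```

```bash
python3 s.py 8
```

```text
t 11.98 pos [ 0.4959 -0.3093  0.041 ] F [-14.9  -7.4   8. ] w 0.0457 q [-0.75  0.73  1.66 -0.01  0.75  0.61]
offset cm [-0.    0.06  0.03] rot deg [0.46 0.12 0.11]
[-1.17  2.52 -0.12] Fgx -16.184350241381892 Fgy -3.985709246104305
```

View pics/z8.png

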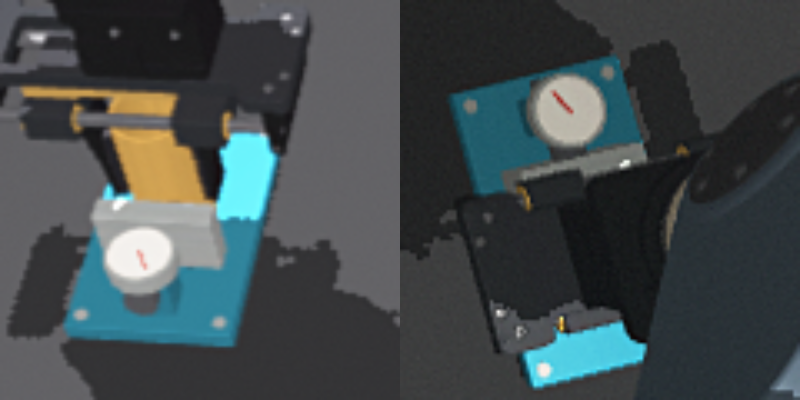

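Nothing has changed during the hold: still upright behind the stop, 16 N. There's time to spare, so I'll press slightly more and hold two more seconds as margin.

Emit:
drive_tool(
  plan=[
    {"offset": [0,-0.05,0],"delta_rot": [0,0,0],"jaw": 4},
    {"offset": [0,-0.1,0],"delta_rot": [0,0,0],"jaw": 4},
    {"offset": [0,-0.1,0],"delta_rot": [0,0,0],"jaw": 4},
    {"offset": [0,-0.1,0],"delta_rot": [0,0,0],"jaw": 4},
    {"offset": [0,-0.1,0],"delta_rot": [0,0,0],"jaw": 4},
    {"offset": [0,-0.1,0],"delta_rot": [0,0,0],"jaw": 4},
    {"offset": [0,-0.1,0],"delta_rot": [0,0,0],"jaw": 4},
    {"offset": [0,-0.1,0],"delta_rot": [0,0,0],"jaw": 4},
  ],
)

```text
time: 12.75
position: [0.496, -0.3093, 0.041]
tool_rot: [0.78, -0.625, -0.004, 0.003]
ft_force: [-17.5, -8.3, 9.4]
grip_width: 0.0457
```

Emit:
drive_tool(
  plan=[
    {"offset": [0,0,0],"delta_rot": [0,0,0],"jaw": 4},
    {"offset": [0,0,0],"delta_rot": [0,0,0],"jaw": 4},
    {"offset": [0,0,0],"delta_rot": [0,0,0],"jaw": 4},
    {"offset": [0,0,0],"delta_rot": [0,0,0],"jaw": 4},
    {"offset": [0,0,0],"delta_rot": [0,0,0],"jaw": 4},
    {"offset": [0,0,0],"delta_rot": [0,0,0],"jaw": 4},
    {"offset": [0,0,0],"delta_rot": [0,0,0],"jaw": 4},
    {"offset": [0,0,0],"delta_rot": [0,0,0],"jaw": 4},
  ],
)

```text
time: 13.42
position: [0.496, -0.3092, 0.041]
tool_rot: [0.78, -0.625, -0.004, 0.003]
ft_force: [-17.2, -8.4, 8.4]
grip_width: 0.0455
```

Emit:
drive_tool(
  plan=[
    {"offset": [0,0,0],"delta_rot": [0,0,0],"jaw": 4},
    {"offset": [0,0,0],"delta_rot": [0,0,0],"jaw": 4},
    {"offset": [0,0,0],"delta_rot": [0,0,0],"jaw": 4},
    {"offset": [0,0,0],"delta_rot": [0,0,0],"jaw": 4},
    {"offset": [0,0,0],"delta_rot": [0,0,0],"jaw": 4},
    {"offset": [0,0,0],"delta_rot": [0,0,0],"jaw": 4},
    {"offset": [0,0,0],"delta_rot": [0,0,0],"jaw": 4},
    {"offset": [0,0,0],"delta_rot": [0,0,0],"jaw": 4},
  ],
)

```text
time: 14.08
position: [0.496, -0.3093, 0.041]
tool_rot: [0.78, -0.625, -0.004, 0.003]
ft_force: [-17.1, -7.5, 9.2]
grip_width: 0.0459
```

Emit:
drive_tool(
  plan=[
    {"offset": [0,0,0],"delta_rot": [0,0,0],"jaw": 4},
    {"offset": [0,0,0],"delta_rot": [0,0,0],"jaw": 4},
    {"offset": [0,0,0],"delta_rot": [0,0,0],"jaw": 4},
    {"offset": [0,0,0],"delta_rot": [0,0,0],"jaw": 4},
    {"offset": [0,0,0],"delta_rot": [0,0,0],"jaw": 4},
    {"offset": [0,0,0],"delta_rot": [0,0,0],"jaw": 4},
    {"offset": [0,0,0],"delta_rot": [0,0,0],"jaw": 4},
    {"offset": [0,0,0],"delta_rot": [0,0,0],"jaw": 4},
  ],
)

```text
time: 14.75
position: [0.496, -0.3093, 0.041]
tool_rot: [0.78, -0.625, -0.004, 0.003]
ft_force: [-16.7, -8.2, 9.0]
grip_width: 0.0457
```

Next I'll back off from the stop, then lift.

Emit:
drive_tool(
  plan=[
    {"offset": [0,0.2,-0.1],"delta_rot": [0,0,0],"jaw": 4},
    {"offset": [0,0.5,-0.2],"delta_rot": [0,0,0],"jaw": 4},
    {"offset": [0,0.9,-0.3],"delta_rot": [0,0,0],"jaw": 4},
    {"offset": [0,1.4,-0.5],"delta_rot": [0,0,0],"jaw": 4},
    {"offset": [0,2.0,-1],"delta_rot": [0,0,0],"jaw": 4},
    {"offset": [0,2.5,-1.6],"delta_rot": [0,0,0],"jaw": 4},
    {"offset": [0,3.0,-2.4],"delta_rot": [0,0,0],"jaw": 4},
    {"offset": [0,3.2,-3.2],"delta_rot": [0,0,0],"jaw": 4},
  ],
)

```text
time: 15.42
position: [0.4696, -0.3152, 0.0739]
tool_rot: [0.78, -0.626, 0.0, -0.0]
ft_force: [-0.4, 0.2, -2.5]
grip_width: 0.046
```

Emit:
drive_tool(
  plan=[
    {"offset": [0,0,-1],"delta_rot": [0,0,0],"jaw": 4},
    {"offset": [0,0,-2.5],"delta_rot": [0,0,0],"jaw": 4},
    {"offset": [0,0,-4.5],"delta_rot": [0,0,0],"jaw": 4},
    {"offset": [0,0,-6.5],"delta_rot": [0,0,0],"jaw": 4},
    {"offset": [0,0,-8.5],"delta_rot": [0,0,0],"jaw": 4},
    {"offset": [0,0,-10],"delta_rot": [0,0,0],"jaw": 4},
    {"offset": [0,0,-11.5],"delta_rot": [0,0,0],"jaw": 4},
    {"offset": [0,0,-12.5],"delta_rot": [0,0,0],"jaw": 4},
  ],
)

```text
time: 16.08
position: [0.4709, -0.3154, 0.2008]
tool_rot: [0.78, -0.626, 0.002, 0.0]
ft_force: [0.2, -0.5, -2.8]
grip_width: 0.0456
```

```bash
python3 - <<'E'
from h import *
for c in ("scene","top"): cv2.imwrite(f"pics/{c}9.png",camera(c)[:,:,::-1])
go([PAN[0],PAN[1],.068+.1+.0287])
a=cv2.imread("pics/scene9.png"); b=cv2.imread("pics/top9.png")
cv2.imwrite('pics/z9.png',np.hstack([cv2.resize(a[0:220,100:320],(400,400)),cv2.resize(b[250:410,390:550],(400,400))]))
E
```

```text
t 16.18 pos [ 0.4713 -0.316   0.2007] F [ 0.2 -0.2 -3.4] w 0.0458 q [-0.79  0.47  1.61  0.    1.05  0.57]
offset cm [-59.47 -21.48   0.18] rot deg [-0.19 -0.28  0.03]
```

View pics/z9.png

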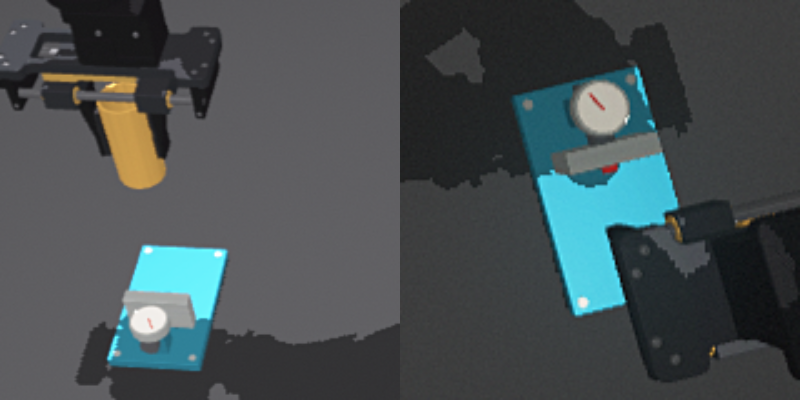

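The cylinder is clear of the gauge and still upright, and the plunger shows out again at about (610,168) in the right crop. On to the balance.

Emit:
drive_tool(
  plan=[
    {"offset": [-1.5,-0.5,0],"delta_rot": [0,0,0],"jaw": 4},
    {"offset": [-4,-1.4,0],"delta_rot": [0,0,0],"jaw": 4},
    {"offset": [-7,-2.5,0],"delta_rot": [0,0,0],"jaw": 4},
    {"offset": [-10,-3.6,0],"delta_rot": [0,0,0],"jaw": 4},
    {"offset": [-13,-4.7,0],"delta_rot": [0,0,0],"jaw": 4},
    {"offset": [-16,-5.8,0],"delta_rot": [0,0,0],"jaw": 4},
    {"offset": [-19,-6.9,0],"delta_rot": [0,0,0],"jaw": 4},
    {"offset": [-22,-8,0],"delta_rot": [0,0,0],"jaw": 4},
  ],
)

```text
time: 16.85
position: [0.4993, -0.0802, 0.1968]
tool_rot: [0.78, -0.626, -0.002, 0.0]
ft_force: [0.1, -0.0, -2.8]
grip_width: 0.0455
```

Emit:
drive_tool(
  plan=[
    {"offset": [-3,-1.1,0],"delta_rot": [0,0,0],"jaw": 4},
    {"offset": [-6,-2.2,0],"delta_rot": [0,0,0],"jaw": 4},
    {"offset": [-9,-3.3,0],"delta_rot": [0,0,0],"jaw": 4},
    {"offset": [-12,-4.3,0],"delta_rot": [0,0,0],"jaw": 4},
    {"offset": [-15,-5.4,0],"delta_rot": [0,0,0],"jaw": 4},
    {"offset": [-18,-6.5,0],"delta_rot": [0,0,0],"jaw": 4},
    {"offset": [-20.5,-7.4,0],"delta_rot": [0,0,0],"jaw": 4},
    {"offset": [-23,-8.3,0],"delta_rot": [0,0,0],"jaw": 4},
  ],
)

```text
time: 17.52
position: [0.5302, 0.1619, 0.1966]
tool_rot: [0.78, -0.626, -0.001, 0.001]
ft_force: [0.4, 0.8, -3.0]
grip_width: 0.0459
```

```bash
python3 - <<'E'
from h import *
go([PAN[0],PAN[1],.068+.1+.0287])
E
```

```text
t 17.52 pos [0.5302 0.1619 0.1966] F [ 0.4  0.8 -3. ] w 0.0459 q [0.09 0.47 1.64 0.   1.04 1.45]
offset cm [-14.08  -5.42  -0.02] rot deg [0.19 0.05 0.07]
```

Emit:
drive_tool(
  plan=[
    {"offset": [-2.5,-1,0],"delta_rot": [0,0,0],"jaw": 4},
    {"offset": [-5,-1.9,0],"delta_rot": [0,0,0],"jaw": 4},
    {"offset": [-7.5,-2.9,0],"delta_rot": [0,0,0],"jaw": 4},
    {"offset": [-9.5,-3.7,0],"delta_rot": [0,0,0],"jaw": 4},
    {"offset": [-11.5,-4.4,0],"delta_rot": [0,0,0],"jaw": 4},
    {"offset": [-13,-5,0],"delta_rot": [0,0,0],"jaw": 4},
    {"offset": [-13.8,-5.3,0],"delta_rot": [0,0,0],"jaw": 4},
    {"offset": [-14.1,-5.4,0],"delta_rot": [0,0,0],"jaw": 4},
  ],
)

```text
time: 18.18
position: [0.5529, 0.3103, 0.1966]
tool_rot: [0.78, -0.625, -0.001, 0.001]
ft_force: [0.6, -1.2, -2.9]
grip_width: 0.0456
```

Emit:
drive_tool(
  plan=[
    {"offset": [0,0,0],"delta_rot": [0,0,0],"jaw": 4},
    {"offset": [0,0,0],"delta_rot": [0,0,0],"jaw": 4},
    {"offset": [0,0,0],"delta_rot": [0,0,0],"jaw": 4},
    {"offset": [0,0,0],"delta_rot": [0,0,0],"jaw": 4},
    {"offset": [0,0,0],"delta_rot": [0,0,0],"jaw": 4},
    {"offset": [0,0,0],"delta_rot": [0,0,0],"jaw": 4},
    {"offset": [0,0,0],"delta_rot": [0,0,0],"jaw": 4},
    {"offset": [0,0,0],"delta_rot": [0,0,0],"jaw": 4},
  ],
)

```text
time: 18.85
position: [0.5544, 0.3086, 0.198]
tool_rot: [0.78, -0.626, 0.0, -0.0]
ft_force: [-0.2, 0.5, -3.1]
grip_width: 0.046
```

```bash
python3 - <<'E'
from tilt import *
for c in ("scene","top"): cv2.imwrite(f"pics/{c}10.png",camera(c)[:,:,::-1])
go([PAN[0],PAN[1],.068+.1+.0287]); p=get_obs()["position"]
tilt("pics/scene10.png",p-[0,0,.0287],lo=.01,hi=.08,pad=40)
a=cv2.imread("pics/scene10.png"); print(proj("scene",p-[0,0,.0287]))
E
```

```text
t 18.95 pos [0.5544 0.3087 0.198 ] F [ 0.  -0.7 -2.7] w 0.0457 q [ 0.33  0.57  1.43 -0.    1.14  1.69]
offset cm [-0.27  0.12  0.13] rot deg [-0.   -0.    0.01]
[(179, np.int64(509), np.int64(543)), (180, np.int64(510), np.int64(558)), (181, np.int64(533), np.int64(572)), (182, np.int64(532), np.int64(572)), (183, np.int64(532), np.int64(558)), (184, np.int64(531), np.int64(558)), (185, np.int64(525), np.int64(557)), (186, np.int64(524), np.int64(556)), (187, np.int64(524), np.int64(556)), (188, np.int64(523), np.int64(555)), (189, np.int64(522), np.int64(555)), (190, np.int64(522), np.int64(554)), (191, np.int64(521), np.int64(554)), (192, np.int64(521), np.int64(553)), (193, np.int64(521), np.int64(553)), (194, np.int64(520), np.int64(552)), (195, np.int64(520), np.int64(552)), (196, np.int64(519), np.int64(551)), (197, np.int64(519), np.int64(551)), (198, np.int64(518), np.int64(550)), (199, np.int64(518), np.int64(549)), (200, np.int64(518), np.int64(549)), (201, np.int64(517), np.int64(548)), (202, np.int64(516), np.int64(548)), (203, np.int64(512), np.int64(547)), (204, np.int64(512), np.int64(546)), (205, np.int64(511), np.int64(546))]
L slope du/dv -0.4371184371184335
R slope du/dv -0.5671550671550687
expected slope -0.44778550448936366 u [511.55226756 199.71880909] [525.14170517 169.37071281]
expected slope -0.5352767653505732 u [540.87423374 211.89499177] [556.91357279 181.93042   ]
[[524.14695018 209.72722128]]
```

View pics/scene10.png

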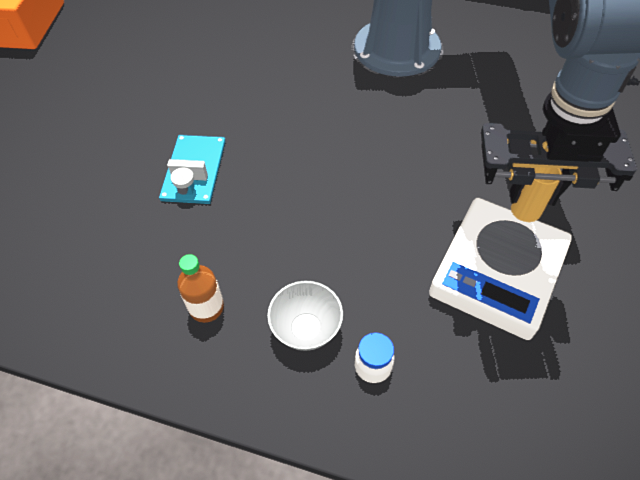

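View pics/top10.png

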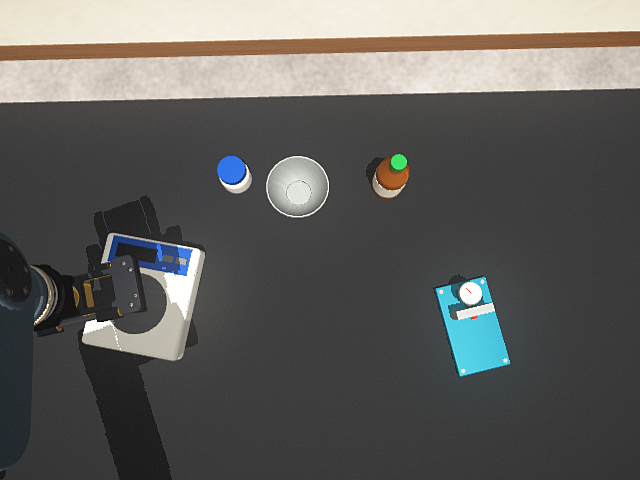

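```bash
python3 - <<'E'
from h import *
print(ray("scene",[510,247],.068), "proj pan->scene",proj("scene",PAN))
o=get_obs(); print(o["time"],o["position"],abs(o["joint_velocities"]).max(),o["grip_width"],o["ft_force"])
import os
A=cv2.imread("pics/top0.png").astype(int);B=cv2.imread("pics/top10.png").astype(int)
print("bystander region diff",abs(A-B)[145:225,210:420].max(-1).max())
E
```

```text
[[0.5547994  0.31476465 0.068     ]] proj pan->scene [[507.94044808 245.43446605]]
18.95 [0.55438048 0.30871117 0.19800895] 0.0036607865872372845 0.04568301170183108 [ 0.02740043 -0.69490375 -2.73730858]
bystander region diff 10
```

Emit:
drive_tool(
  plan=[
    {"offset": [-0.1,0,0],"delta_rot": [0,0,0],"jaw": 4},
    {"offset": [-0.2,0.1,0],"delta_rot": [0,0,0],"jaw": 4},
    {"offset": [-0.2,0.1,0],"delta_rot": [0,0,0],"jaw": 4},
    {"offset": [-0.2,0.1,0],"delta_rot": [0,0,0],"jaw": 4},
    {"offset": [-0.2,0.1,0],"delta_rot": [0,0,0],"jaw": 4},
    {"offset": [-0.2,0.1,0],"delta_rot": [0,0,0],"jaw": 4},
    {"offset": [-0.2,0.1,0],"delta_rot": [0,0,0],"jaw": 4},
    {"offset": [-0.2,0.1,0],"delta_rot": [0,0,0],"jaw": 4},
  ],
)

```text
time: 19.62
position: [0.553, 0.3105, 0.198]
tool_rot: [0.78, -0.626, 0.0, 0.0]
ft_force: [0.1, -0.3, -3.3]
grip_width: 0.0455
```

Emit:
drive_tool(
  plan=[
    {"offset": [0,0,0],"delta_rot": [0,0,0],"jaw": 4},
    {"offset": [0,0,0],"delta_rot": [0,0,0],"jaw": 4},
    {"offset": [0,0,0],"delta_rot": [0,0,0],"jaw": 4},
    {"offset": [0,0,0],"delta_rot": [0,0,0],"jaw": 4},
    {"offset": [0,0,0],"delta_rot": [0,0,0],"jaw": 4},
    {"offset": [0,0,0],"delta_rot": [0,0,0],"jaw": 4},
    {"offset": [0,0,0],"delta_rot": [0,0,0],"jaw": 4},
    {"offset": [0,0,0],"delta_rot": [0,0,0],"jaw": 4},
  ],
)

```text
time: 20.28
position: [0.5529, 0.3105, 0.198]
tool_rot: [0.78, -0.626, -0.0, -0.0]
ft_force: [0.3, -0.4, -3.8]
grip_width: 0.0458
```

The cylinder sits still, upright and centred over the pan (bottom edge at about (525,221) in the scene view). The bowl, bottle and jar haven't moved. Handing in.

```bash
python3 - <<'E'
from rig import *
o=get_obs(); print(o["position"],abs(o["joint_velocities"]).max(),o["grip_width"])
print(hand_in())
E
```

```text
[0.5529461  0.31054422 0.19796359] 0.0023338941771119323 0.04575041723024068
the job is handed in; nothing more can be done
None
```

I stood the cylinder on the gauge bed and pressed it against the stop. I then lifted it clear and handed the job in while holding it over the balance pan, at about 20 s of the 72 s allowed.

- **Pressing on the stop:** I held it there for about 4.9 s with 15–19 N along the push direction, of which about 6 N is the plunger. At the end of the push the force rose about 5 N for 0.2 mm of travel, so the cylinder was on the solid stop. The axis stood within about 1 mm of the nominal seat, and its lean in the picture was about 1–1.5° at most. The plunger was hidden behind the cylinder, so I inferred that it was flush from this and did not see it.
- **Over the pan:** the tool is within about 1 mm of the pan centre I measured in the top view. A rougher hand-picked point in the scene view puts the centre about 4 mm away, well inside the 25 mm allowed.
- **Height and stillness:** the underside is about 101 mm above the pan, with 1–2° of lean at most, the joints still and the grip opening steady at 45.8 mm. The wrist force is just the cylinder's weight, so it is not touching the balance.
- **Bowl, bottle and jar:** the top view before and after shows no change there beyond camera noise.

No check failed.

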